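Wedge the footless corner of a laboratory shaker

TASK

One front corner of the orbital shaker has lost its levelling foot. Take the plastic wedge and, square to the shaker's side, push its thin end under that corner's bare steel ear until it jams tight and carries the corner; stop there without jacking the shaker up, leave the wedge in place, and leave the other things on the bench where they lie.

Things in the scene. Friction and masses are not known exactly. Their poses are not given: they have to be found in the camera images.
- shaker: Low white orbital shaker, 250 mm front to back, 220 wide, 120 high with two culture plates on top. Origin on the bench under its middle; x from front to back, y to its left side when looking along x, z up. Its four corners have flat steel ears, 50 mm wide along x, 6 thick, standing out sideways: holes at x = -85 or +85, y = -128 or +128 mm, outer edges at y = -146 or +146. 6 kg; does not slide.
- shaker_panel (a point): Middle of the front (control panel with display and two dials) of the shaker; axes as the shaker's. Three of the ears stand on screwed levelling feet, whose studs stick up through them; one front ear shows only its bare hole. The ears' underside is 7 to 13 mm above the bench, as the feet are screwed: it must be found by feel. The housing's underside is 8 mm higher than the ears'.
- footprint: Flat round print, 33 mm across, left on the bench by the lost foot, straight under the hole of the bare ear (either the left or the right front ear). Origin at its centre on the bench, axes parallel to the shaker's. The ear's outer edge runs 18 mm outward of it (away from the shaker), parallel to the shaker's x; the ear reaches 25 mm to either side of it along x.
- foot: The remaining front levelling foot, fixed on the bench under the other front ear: rubber pad 32 mm across, hexagon body, stud to 38 mm above the bench. Origin at its centre on the bench, axes parallel to the shaker's. On its rubber feet the shaker yields upward at the bare ear by 1 mm for each 20 N.
- wedge_mid (a point): Middle of the loose wedge: hard grey plastic, 120 mm long, 40 wide, flat underneath, about 90 g; 3 mm thick at the thin end, rising evenly (1 in 5) to 27 mm at the heel. The point lies half-way along, 7.5 mm above its underside; x points to the thin end, z up. Best held across its width between middle and heel; the shaker's ears are low enough to pass under a gripper's body.
- wedge_tip (a point): Middle of the wedge's thin end (60 mm from wedge_mid), 1.5 mm above its underside; axes as wedge_mid. It first touches the ear when the thin end is some 20 to 50 mm past the ear's outer edge; from there the push needed rises by about 4 to 7 N per mm.
- wedge_heel (a point): Middle of the wedge's upright heel face, 27 mm high (60 mm from wedge_mid), half-way up; axes as wedge_mid. The wedge is jammed tight when it takes a push of 12 to 18 N along the bench; a push above 22 N jacks the shaker up. Friction (about 0.6) then holds it, but a gripper that still holds it can pull it loose again: the last push is best given on this face.
- bottle_mid (a point): Amber media bottle, 70 mm across, 170 mm high, standing beside the shaker; half-way up. Leave alone.
- tip_box_mid (a point): Pipette tip box, 86 x 125 x 65 mm, standing beside the shaker; half-way up. Leave alone.
- spanner_grip (a point): Small spanner, 150 mm long, lying in front of the shaker; on its handle. Leave alone.
- old_foot: The lost foot: rubber pad 32 mm across with a broken stud, 24 mm high, standing in front of the shaker. Origin under its centre. Leave alone.
Mind the look-alikes: they are no part of the job. There is more than one size of the part that bears wedge_mid; the job needs the largest.

How it is judged (in metres and radians):
On the way, in this order (a step that is already met when the one before it is completed fails the run):
1. the wedge's thin end is under the bare ear (horizontal distance between wedge_tip and footprint below 0.018 m and height (world z) of wedge_tip below 0.01 m), for 0.05 s.
2. the wedge is jammed under the ear and carries the corner (contact force between wedge and shaker above 2 N), for 0.3 s.
At the end, for the whole second after the job is handed in: The wedge lies flat on the bench, let go and at rest, jammed under the bare ear with more than 2 N between it and the shaker, its thin end within 18 mm of the ear's middle line and its length within 0.2 rad of square to the shaker's side (contact force between wedge and shaker above 2 N and x of wedge_tip in the frame of footprint between -0.018 and 0.018 m and horizontal distance between wedge_tip and footprint below 0.055 m and angle between the x axis of wedge_tip and the y axis of footprint, either way round below 0.2 rad and height (world z) of wedge_tip below 0.006 m and angle between wedge_tip's own z axis and vertical below 0.06 rad and linear speed of wedge below 0.01 m/s); the robot touches nothing.
It fails at once if the shaker is jacked up: more than 25 N between wedge and shaker (contact force between wedge and shaker above 25 N).
It fails at once if another thing on the bench is moved by more than 20 mm (distance of any of bottle_mid, tip_box_mid, spanner_grip, old_foot from where it was at the start of the episode above 0.02 m).
It also fails if it takes over 61 s, if anything falls off the work surface, if the arm or the gripper's body presses on something with over 40 N, if the wrist force passes 120 N, or if a joint passes its speed limit or range.

ROBOT

A 6-joint arm with a two-finger parallel gripper is mounted at the origin on the work surface. World frame = base frame: x ahead of the robot, y to its left, z up, the work surface at z = 0. Lengths are in m, angles in degrees, forces in N, time in s.
With the tool pointing down it reaches from about 0.4 to 0.825 m from the base axis. Payload 7 kg.
Tool frame: the origin (TCP) lies at the very end of the fingers, on their centre line; the grasp point (between the pads) lies hold_point_z behind it (hold_point_z is the distance from the TCP to the grasp point, in m); z points along the fingers, y is the direction in which the jaws open and shut (so a half turn about z gives the same grasp; the last joint's range is limited). The gripper opens to 88 mm and grips with 3 to 60 N. Pads are 19 mm wide; open, the fingers measure 130 mm over their backs; the gripper's body (78 mm by 193 mm) begins 47 mm behind the grasp point.
Start: joints at [-59.639, 20.546, 0.682, 0, -70.136, -16.507], TCP at [0.162, -0.655, 0.227] pointing down, gripper open.
Joint ranges: [-176.03, 176.03], [-82.01, 121.73], [-58.28, 71.71], [-173.87, 95.51], [-174.79, -0.11], [-173.66, 173.66]. Speed limits (degrees/s): [136.94, 136.94, 172.46, 180, 180, 180].

INTERFACE

Orientations are given as [roll, pitch, yaw] about the fixed x, y, z axes, in that order (R = Rz(yaw) Ry(pitch) Rx(roll)).
In Python, from plant import get_obs, snapshot, close_job, hold_point_z gives the robot as it stands. The module is installed in compiled form; this text tells all that it offers.
- The arm moves only by the tool jog_arm, never from a script. Its argument "commands" is a list of rows, each a list of 4 numbers: the shift along the world's x, y, z in mm, then the turn about the world's z in degrees. In form: [[x, y, z, turn], ...]. A call has exactly 10 rows; each row shifts and turns the commanded pose from where the row before left it; what a row does not reach is not made up. A row lasts 1/12 s, in which the tool goes at most 41.7 mm and 7.16 degrees, less where a joint would pass 70% of its speed; a pose out of reach is approached as far as the arm can. A call is refused whole if a number of a shift passes 41.7 or a number of a turn 7.16, either way. A call with a gripper value outside its range is refused whole. "fingers" is the finger opening in mm, from 0 to 87.6, set as the call begins (left out, the last holds). The fingers move at their own pace and stop on an object; the grip force is fixed at half the most. Time passes only in rows, so rows that do not move let the fingers close, or fill a call up. It gives the time, the measured TCP pose, the force and the opening at its end, in the units of the state.
- get_obs(): the state, without advancing time (a new reading comes with each control period).
- snapshot(name): name is "scene" or "top" or "wrist"; returns a dict with "image" (480x640x3 uint8, red, green, blue), "fov_y" (degrees; the focal length in pixels is half the picture's height over the tangent of half this angle, whatever the lens; pixels are square), "cx", "cy" (the principal point, pixels), "rvec" (rotation vector, rad) and "tvec" (3), from world to camera coordinates, as OpenCV has them; the wrist camera has in their place "mount" (4x4, takes a point from camera to tool coordinates, whose origin is the TCP and whose axes are the flange's). Camera axes: x right, y down, z forward; pixel columns grow to the right and rows downward; lengths in m; the calibration is good to about 2 mm. A picture is of the moment at which its call begins: read the wrist's pose just before it. There is no depth.
- close_job(): hands the job in, once; it reports no verdict.
The state is a dict: "clock": time; "joint_pos": joint angles; "qvel": joint speeds; "tau": joint torques, N m; "tool_pos": TCP position; "orientation": TCP orientation; "force": force on the tool from outside, world axes, zero at the start; "moment": the same for the moment, N m; "opening": finger opening in m.
Only numpy, scipy, OpenCV 4.12 (cv2) and the standard library are available. Lean on these libraries where they do the work, as an engineer would, in place of code of your own. Each camera call takes 0.05 s, during which the arm holds its last target.

## Working session

There is one attempt and no reset: what is moved stays moved. The work goes in short steps, Python scripts to look and compute and a tool call to move; the robot and the scene stay as the last step left them, time stands still between calls to the robot, and variables do not carry over. Pictures are saved under pics/ and viewed, and the job is handed in when it is done.

Besides the shell and the picture viewer there is one more tool, called after "Request:" as name(argument=value, ...) on one line, values as JSON. jog_arm: Moves the arm, as the interface text tells. Its arguments: {"type":"object","properties":{"commands":{"type":"array","items":{"type":"array","items":{"type":"number"}}},"fingers":{"type":"number"}},"required":["commands"]}

```bash
mkdir -p pics; ls; cat > h.py <<'E'
import numpy as np, cv2
from plant import get_obs, snapshot, close_job, hold_point_z
def K(s):
    f=240/np.tan(np.radians(s['fov_y'])/2); return f,s['cx'],s['cy']
def pose(s,o=None):
    if 'rvec' in s:
        R=cv2.Rodrigues(np.array(s['rvec'],float))[0]; t=np.array(s['tvec'],float).ravel()
        return R.T, -R.T@t
    M=np.array(s['mount']); 
    from scipy.spatial.transform import Rotation as Ro
    Rt=Ro.from_euler('xyz',o['orientation'],degrees=True).as_matrix()
    return Rt@M[:3,:3], Rt@M[:3,3]+np.array(o['tool_pos'])
def ray(s,px,z,o=None):
    f,cx,cy=K(s);R,c=pose(s,o)
    d=R@np.array([(px[0]-cx)/f,(px[1]-cy)/f,1.]); return c+d*(z-c[2])/d[2]
def proj(s,P,o=None):
    f,cx,cy=K(s);R,c=pose(s,o); p=R.T@(np.array(P)-c); return f*p[0]/p[2]+cx, f*p[1]/p[2]+cy
E
python3 - <<'E'
from h import *
import pickle
print(hold_point_z)
o=get_obs();print(o)
d={}
for n in ['scene','top','wrist']:
    s=snapshot(n);d[n]=s;cv2.imwrite(f'pics/{n}0.png',s['image'][:,:,::-1]);print(n,{k:v for k,v in s.items() if k!='image'})
pickle.dump((o,d),open('s0.pkl','wb'))
E
```

```text
pics
0.0188
{'clock': 0.0, 'joint_pos': array([-5.96392533e+01,  2.05920389e+01,  6.32605699e-01, -2.12831732e-02,
       -7.01354162e+01, -1.65095300e+01]), 'qvel': array([ 0.01570924, -0.05951614, -0.11348783,  0.00038274,  0.03517699,
        0.03059322]), 'tau': array([ 5.82205957e-04, -5.82716095e+01,  2.93052542e+01,  6.99717119e+00,
        6.86562998e-03, -1.21841044e-04]), 'tool_pos': array([ 0.16148378, -0.65488295,  0.22560334]), 'orientation': array([ 1.79903375e+02, -7.77412574e-03, -1.66156025e+02]), 'force': array([ 0.181237  , -0.64254832,  0.47468579]), 'moment': array([-0.02363214, -0.01098933, -0.012445  ]), 'opening': 0.08741431766739105}
scene {'fov_y': 46.97056181045413, 'cx': 321.58313223630404, 'cy': 227.66940360502795, 'rvec': array([ 1.39847669,  2.3286002 , -0.77047696]), 'tvec': array([ 0.19439181, -0.31108934,  1.50585331])}
top {'fov_y': 44.7719486577779, 'cx': 328.2979754120189, 'cy': 238.7052254313975, 'rvec': array([ 2.19054085, -2.18030081,  0.09291308]), 'tvec': array([0.03872132, 0.50881622, 1.61297993])}
wrist {'fov_y': 62.73364409502745, 'cx': 315.85446649912234, 'cy': 239.07168573911855, 'mount': array([[ 8.91845194e-04, -9.55823322e-01, -2.93940439e-01,
         7.92307308e-02],
       [ 9.99999472e-01,  7.02603526e-04,  7.49403136e-04,
         3.18763045e-04],
       [-5.09773406e-04, -2.93940952e-01,  9.55823444e-01,
        -1.57521876e-01],
       [ 0.00000000e+00,  0.00000000e+00,  0.00000000e+00,
         1.00000000e+00]])}
```

View pics/scene0.png

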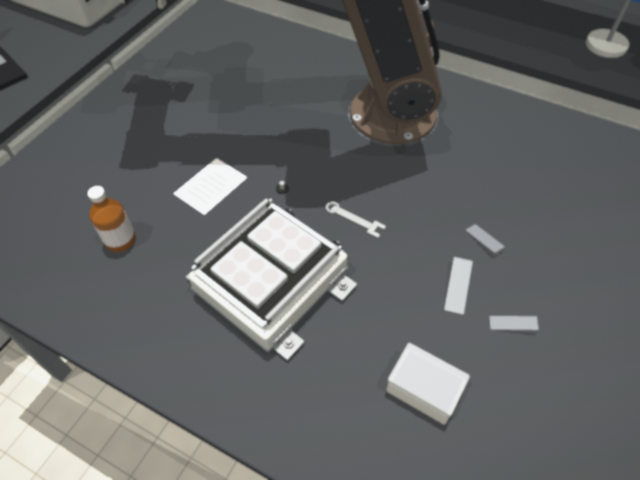

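View pics/top0.png

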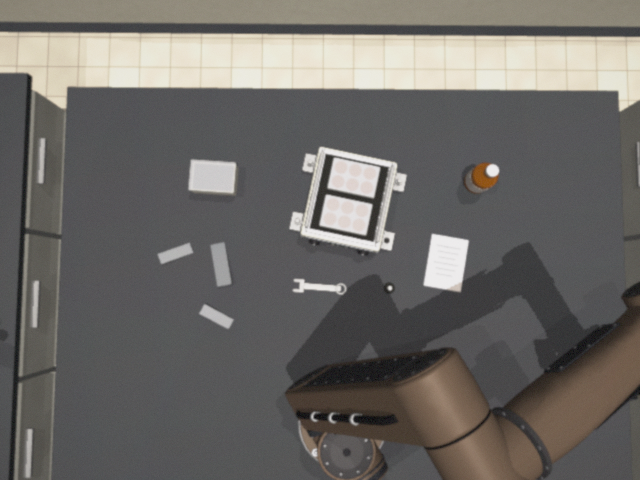

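View pics/wrist0.png

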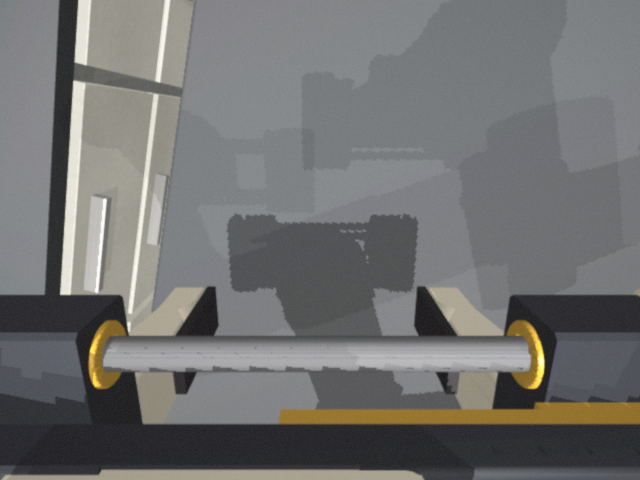

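```bash
python3 - <<'E'
from h import *
import pickle
o,d=pickle.load(open('s0.pkl','rb'));s=d['top']
im=s['image'][:,:,::-1]
a=cv2.resize(im[130:340,150:300],None,fx=3.8,fy=3.8*.7/0.7,interpolation=cv2.INTER_CUBIC)[:600]
a=cv2.resize(im[225:335,150:250],None,fx=4,fy=4,interpolation=cv2.INTER_CUBIC)
b=cv2.resize(im[140:260,285:415],None,fx=3,fy=3,interpolation=cv2.INTER_CUBIC)
c=np.zeros((440,800,3),np.uint8);c[:a.shape[0],:a.shape[1]]=a;c[:b.shape[0],405:405+b.shape[1]]=b
cv2.imwrite('pics/crop0.png',c)
for z0 in [0.01]:
  hsv=im.astype(int)
  g=cv2.cvtColor(im,cv2.COLOR_BGR2GRAY);m=(g>95).astype(np.uint8)
  n,l,st,ce=cv2.connectedComponentsWithStats(m)
  for i in range(1,n):
    if 30<st[i,4]<8000 and 100<ce[i][1]<340:
        cn,_=cv2.findContours((l==i).astype(np.uint8),0,1)
        (c,wh,an)=cv2.minAreaRect(cn[0]);bx=cv2.boxPoints((c,wh,an))
        print(st[i],np.round(c),np.round(wh),round(an), [np.round(ray(s,p,z0)[:2],3) for p in bx])
E
```

```text
[ 35 137  11  47 391] [ 40. 160.] [ 9. 46.] 3 [array([0.664, 0.872]), array([0.797, 0.871]), array([0.795, 0.846]), array([0.662, 0.847])]
[636 141   4  46 115] [638. 164.] [45.  3.] 90 [array([ 0.795, -0.84 ]), array([ 0.795, -0.849]), array([ 0.664, -0.844]), array([ 0.664, -0.835])]
[ 288  146  120  108 5552] [348. 199.] [107.  95.] 12 [array([0.521, 0.16 ]), array([0.786, 0.107]), array([ 0.725, -0.191]), array([ 0.461, -0.135])]
[ 187  158   51   38 1680] [212. 177.] [50. 35.] 4 [array([0.64 , 0.443]), array([0.739, 0.439]), array([0.73 , 0.298]), array([0.631, 0.303])]
[467 163  33  29 348] [485. 178.] [22. 36.] 61 [array([ 0.687, -0.343]), array([ 0.738, -0.434]), array([ 0.682, -0.463]), array([ 0.632, -0.373])]
[ 319  194   54   42 1659] [346. 214.] [50. 34.] 12 [array([0.546, 0.071]), array([0.64 , 0.051]), array([ 0.611, -0.086]), array([ 0.517, -0.066])]
[ 422  232   48   61 2221] [446. 262.] [41. 56.] 9 [array([ 0.376, -0.22 ]), array([ 0.531, -0.247]), array([ 0.512, -0.36 ]), array([ 0.358, -0.332])]
[ 19 234  11 143 636] [ 24. 305.] [  5. 142.] 3 [array([0.126, 0.895]
[... 214 characters left out ...]
209 241  23  46 718] [220. 264.] [45. 16.] 81 [array([0.495, 0.378]), array([0.503, 0.333]), array([0.379, 0.31 ]), array([0.371, 0.355])]
[157 242  37  23 466] [175. 253.] [13. 36.] 72 [array([0.468, 0.526]), array([0.501, 0.43 ]), array([0.466, 0.418]), array([0.434, 0.513])]
[ 29 279  11  50 412] [ 34. 303.] [ 9. 49.] 3 [array([0.257, 0.872]), array([0.393, 0.871]), array([0.392, 0.847]), array([0.256, 0.848])]
[291 278  56  18 572] [319. 286.] [55. 15.] 3 [array([0.357, 0.145]), array([0.4  , 0.144]), array([ 0.394, -0.011]), array([ 0.351, -0.009])]
[198 303  37  27 469] [216. 316.] [36. 13.] 27 [array([0.296, 0.406]), array([0.329, 0.39 ]), array([0.285, 0.3  ]), array([0.252, 0.317])]
```

View pics/crop0.png

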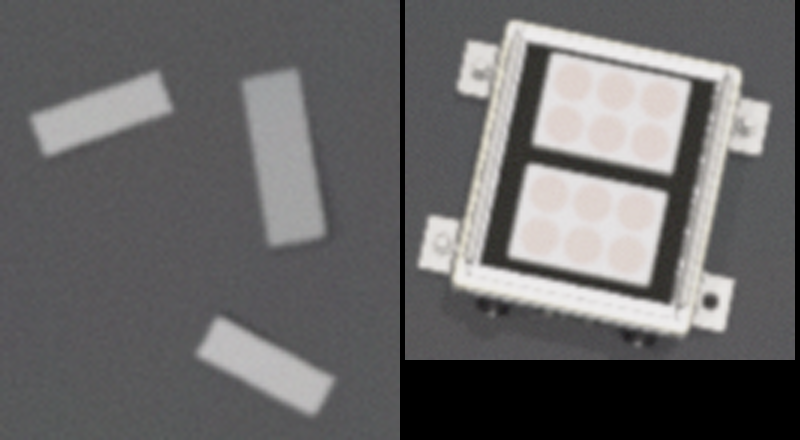

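```bash
python3 - <<'E'
from h import *
import pickle
o,d=pickle.load(open('s0.pkl','rb'));s=d['scene']
im=s['image'][:,:,::-1]
a=cv2.resize(im[215:340,430:555],None,fx=4.5,fy=4.5,interpolation=cv2.INTER_CUBIC)
a=np.clip(a.astype(float)*1.2,0,255).astype(np.uint8)
cv2.imwrite('pics/crop1.png',a)
for P in [(0.437,.344,0),(.375,.332,0),(.499,.355,0)]: print(proj(s,P))
E
```

```text
(np.float64(458.10656507174235), np.float64(288.122032062354))
(np.float64(462.56413732605506), np.float64(264.2661158522742))
(np.float64(452.91242614467285), np.float64(313.2650111254416))
```

View pics/crop1.png

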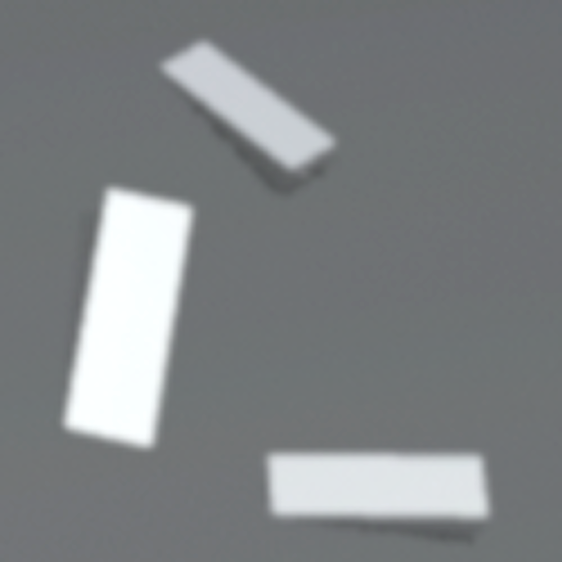

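Request:
jog_arm(commands=[[29,25,0,0],[29,25,0,0],[29,25,0,0],[29,25,0,0],[29,25,0,0],[29,25,0,0],[29,25,0,0],[29,25,0,0],[29,25,0,0],[29,25,0,0]])

```text
clock: 0.98
tool_pos: [0.4527, -0.4038, 0.2265]
orientation: [180.0, -0.0, -166.1]
force: [0.2, -0.5, -0.9]
opening: 0.0876
```

Request:
jog_arm(commands=[[10,26,0,-2],[10,26,0,-2],[10,26,0,0],[10,26,0,0],[10,26,0,0],[10,26,0,0],[10,26,0,0],[10,26,0,0],[10,26,0,0],[10,26,0,0]])

```text
clock: 1.82
tool_pos: [0.5517, -0.144, 0.2264]
orientation: [180.0, -0.0, -170.1]
force: [0.6, -1.5, -0.2]
opening: 0.0879
```

```bash
cat > w.py <<'E'
import sys,pickle
from h import *
n=sys.argv[1];cam=sys.argv[2] if len(sys.argv)>2 else 'wrist'
o=get_obs();s=snapshot(cam);pickle.dump((o,s),open(n+'.pkl','wb'));cv2.imwrite(f'pics/{n}.png',s['image'][:,:,::-1])
print(o['clock'],o['tool_pos'],o['orientation'],o['force'],o['joint_pos'])
E
python3 w.py w1
```

```text
1.8167 [ 0.55173792 -0.14397308  0.226447  ] [ 1.79993798e+02 -1.31581827e-02 -1.70146220e+02] [ 0.56939702 -1.46633338 -0.23688311] [ 5.02711867e+00  1.07448819e+01 -1.28207855e+01 -5.53336477e-03
 -6.64479660e+01 -8.51711276e+01]
```

View pics/w1.png

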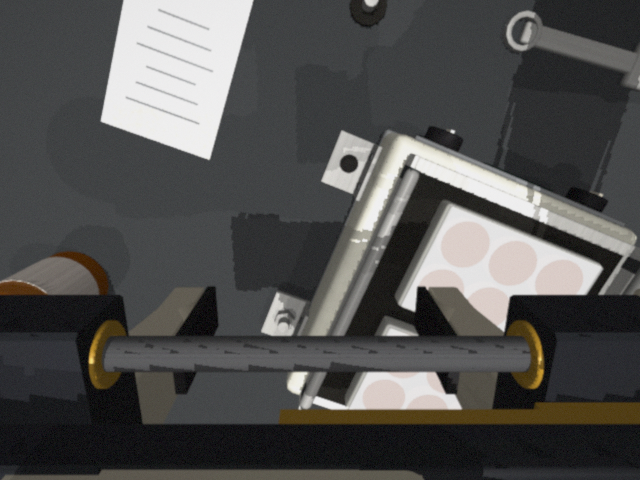

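```bash
python3 - <<'E'
from h import *
import pickle
o,s=pickle.load(open('w1.pkl','rb'))
im=s['image'][:,:,::-1]
a=cv2.resize(im[110:210,300:420],None,fx=6,fy=6,interpolation=cv2.INTER_CUBIC)[:600]
cv2.imwrite('pics/c2.png',a)
o0,d=pickle.load(open('s0.pkl','rb'))
for nm,p in dict(hole=(349,163),e1=(343,131),e2=(322,183),stud=(284,322)).items(): print(nm,ray(s,p,.016,o))
t=d['top']
for nm,p in dict(hole=(285+(710-405)/3-.0,140+301/3),FL=(285+(440-405)/3,140+242/3),BR=(285+(744-405)/3,140+126/3),BL=(285+(481-405)/3,140+72/3)).items(): print(nm,ray(t,p,.016 if nm=='hole' else .03))
E
```

```text
hole [ 0.50734323 -0.12001223  0.016     ]
e1 [ 0.48032204 -0.13093889  0.016     ]
e2 [ 0.52984079 -0.1412983   0.016     ]
stud [ 0.68002705 -0.15472313  0.016     ]
hole [ 0.50513663 -0.12292981  0.016     ]
FL [0.55784749 0.12963588 0.03      ]
BR [ 0.66847985 -0.15381879  0.03      ]
BL [0.71820707 0.09260804 0.03      ]
```

View pics/c2.png

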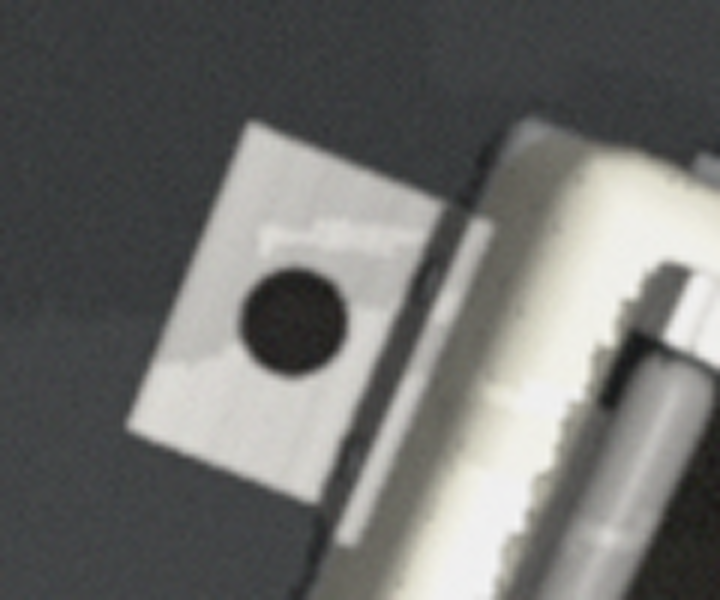

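Request:
jog_arm(commands=[[0,41,0,0],[0,41,0,0],[-6,41,0,0],[-6,41,0,0],[-6,41,0,0],[-6,41,0,0],[-6,41,0,0],[-6,41,0,0],[-6,41,0,0],[-6,41,0,0]])

```text
clock: 2.7
tool_pos: [0.5027, 0.2666, 0.2267]
orientation: [180.0, 0.0, -170.1]
force: [0.8, -0.6, 0.3]
opening: 0.0879
```

Request:
jog_arm(commands=[[-1,30,0,0],[-2,30,0,0],[0,0,0,0],[0,0,0,0],[0,0,0,0],[0,0,0,0],[0,0,0,0],[0,0,0,0],[0,0,0,0],[0,0,0,0]])

```text
clock: 3.53
tool_pos: [0.5008, 0.3242, 0.2268]
orientation: [180.0, 0.0, -170.2]
force: [-0.3, 0.4, -0.2]
opening: 0.0874
```

```bash
python3 w.py w2
```

```text
3.5333 [0.50076542 0.32416532 0.22676768] [ 1.79986780e+02  1.22479214e-02 -1.70186626e+02] [-0.32756735  0.35657026 -0.16744308] [ 5.16706784e+01  1.32007083e+01 -9.60423665e+00 -1.81570841e-03
 -6.71771114e+01 -1.31856599e+02]
```

View pics/w2.png

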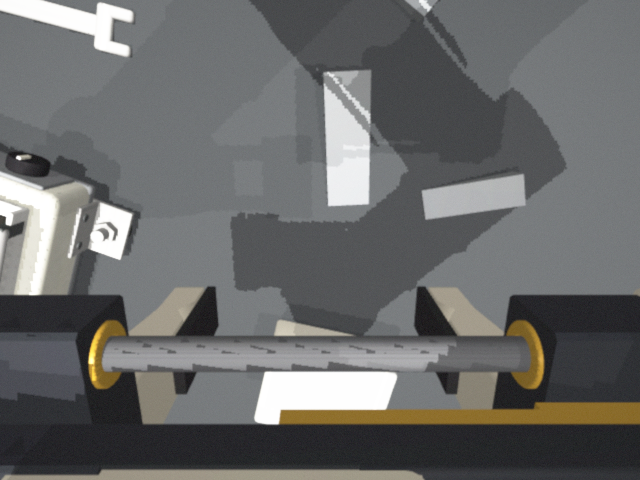

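```bash
python3 - <<'E'
from h import *
import pickle
o,s=pickle.load(open('w2.pkl','rb'))
im=s['image'][:,:,::-1]
cv2.imwrite('pics/c3.png',cv2.resize(im[50:230,280:420],None,fx=3.3,fy=3.3,interpolation=cv2.INTER_CUBIC))
for z1,z2 in [(.027,.003),(.003,.027)]:
  A,B=[ray(s,p,z1,o) for p in [(324,71),(371,70)]]
  C,D=[ray(s,p,z2,o) for p in [(328,206),(369,204)]]
  h=(A+B)/2;t=(C+D)/2
  print(np.linalg.norm(A-B),np.linalg.norm(C-D),np.linalg.norm((t-h)[:2]),h,t,np.degrees(np.arctan2((t-h)[1],(t-h)[0])),[np.degrees(np.arctan2((q-p)[1],(q-p)[0])) for p,q in [(A,C),(B,D)]])
E
```

```text
0.03942456971006778 0.04047244181208901 0.12031040033507442 [0.38052311 0.33087085 0.027     ] [0.49794876 0.35705877 0.003     ] 12.572198207028116 [np.float64(12.320392156509556), np.float64(12.826478751424323)]
0.042072935498841474 0.03792482232672602 0.11757402475508548 [0.37769734 0.33220983 0.003     ] [0.49320506 0.35415562 0.027     ] 10.757643419899901 [np.float64(11.768717182186577), np.float64(9.736963368163895)]
```

View pics/c3.png

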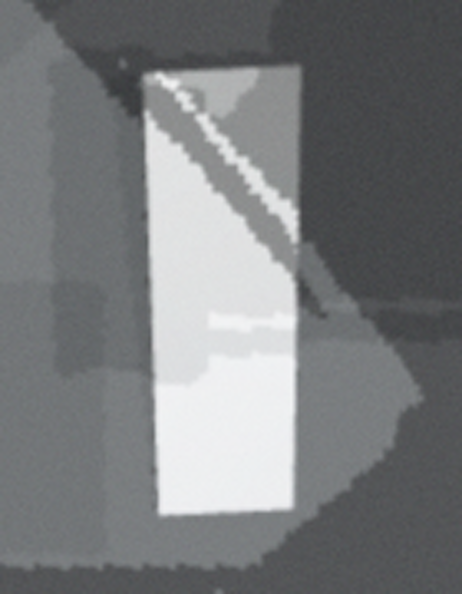

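Request:
jog_arm(commands=[[-13,2,-20,1],[-13,2,-20,1],[-13,2,-20,0.4],[-13,2,-20,0],[-13,2,-20,0],[-13,2,-20,0],[-13,1,-20,0],[0,0,-20,0],[0,0,-20,0],[0,0,-15,0]])

```text
clock: 4.42
tool_pos: [0.4091, 0.3374, 0.0303]
orientation: [-180.0, -0.0, -167.7]
force: [-0.4, 0.2, -0.7]
opening: 0.0879
```

```bash
python3 w.py w3; python3 w.py s3 scene
```

```text
4.4167 [0.40913352 0.33735576 0.03031263] [-1.79977130e+02 -2.85755691e-02 -1.67725347e+02] [-0.39717139  0.21143787 -0.67412591] [ 6.07072162e+01  1.94084383e+01 -3.11136878e+01 -9.75294658e-03
 -3.95139447e+01 -1.38425032e+02]
4.4667 [0.40830825 0.3360618  0.02790218] [-179.83901156   -0.18966501 -167.77438216] [-0.5250421  -0.71535249 -3.03482779] [ 6.06950056e+01  1.96089942e+01 -3.12279445e+01 -5.55153533e-02
 -3.94093423e+01 -1.38426153e+02]
```

View pics/w3.png

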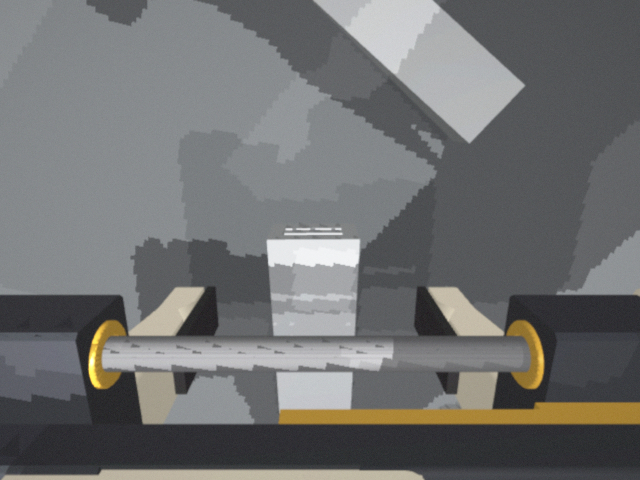

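Request:
jog_arm(commands=[[0,0,-10,0],[0,0,-8,0],[0,0,-5,0],[0,0,-2,0],[0,0,0,0],[0,0,0,0],[0,0,0,0],[0,0,0,0],[0,0,0,0],[0,0,0,0]])

```text
clock: 5.35
tool_pos: [0.4097, 0.3378, 0.0068]
orientation: [180.0, 0.0, -167.7]
force: [0.3, 0.4, -0.4]
opening: 0.0874
```

Request:
jog_arm(commands=[[0,0,0,0],[0,0,0,0],[0,0,0,0],[0,0,0,0],[0,0,0,0],[0,0,0,0],[0,0,0,0],[0,0,0,0],[0,0,0,0],[0,0,0,0]], fingers=20)

```text
clock: 6.18
tool_pos: [0.4096, 0.3376, 0.0065]
orientation: [-180.0, -0.0, -167.7]
force: [-0.1, 0.3, -0.1]
opening: 0.0395
```

Request:
jog_arm(commands=[[0,0,15,0],[0,0,30,0],[0,0,35,0],[0,0,35,0],[0,-10,35,0],[2,-20,30,3],[4,-30,5,5],[4,-36,0,5],[4,-38,0,5],[4,-38,0,5]])

```text
clock: 7.02
tool_pos: [0.4271, 0.1642, 0.1917]
orientation: [180.0, 0.0, -144.5]
force: [1.8, -0.3, -0.6]
opening: 0.0395
```

Request:
jog_arm(commands=[[4,-38,0,5],[4,-38,0,5],[4,-38,0,5],[4,-38,0,5],[5,-38,0,5],[5,-38,0,5],[5,-38,0,5],[5,-38,0,5],[5,-38,0,2.5],[5,-38,0,0]])

```text
clock: 7.85
tool_pos: [0.4733, -0.2163, 0.1915]
orientation: [-180.0, 0.0, -102.1]
force: [1.6, 0.7, -1.0]
opening: 0.0396
```

Request:
jog_arm(commands=[[0,-15,-10,0],[0,-15,-20,0],[1,-15,-25,0],[1,-10,-25,0],[0,0,-25,0],[0,0,-25,0],[0,0,-20,0],[0,0,-14,0],[0,0,-8,0],[0,0,0,0]])

```text
clock: 8.68
tool_pos: [0.4743, -0.269, 0.0177]
orientation: [179.8, 0.0, -102.3]
force: [0.3, -0.7, -0.4]
opening: 0.0398
```

```bash
python3 w.py t4 top; python3 w.py s4 scene; python3 - <<'E'
from h import *
import pickle
_,t=pickle.load(open('t4.pkl','rb'));_,s=pickle.load(open('s4.pkl','rb'))
a=cv2.resize(t['image'][190:320,340:480,::-1],None,fx=2.8,fy=2.8,interpolation=cv2.INTER_CUBIC)
b=cv2.resize(s['image'][100:290,150:340,::-1],None,fx=2,fy=2,interpolation=cv2.INTER_CUBIC)
c=np.zeros((400,800,3),np.uint8);c[:a.shape[0],:a.shape[1]]=a;c[:b.shape[0],400:400+b.shape[1]]=b
cv2.imwrite('pics/c4.png',c)
E
```

```text
8.6833 [ 0.4742628  -0.26904862  0.01772186] [ 1.79797060e+02  2.77038951e-03 -1.02267151e+02] [ 0.26501916 -0.65903627 -0.42607988] [-8.98205657e+00  2.16817498e+01 -2.96619514e+01 -2.29440285e-02
 -3.88587491e+01 -3.26719811e+00]
8.7333 [ 0.4751111  -0.26928963  0.01900656] [ 1.79899331e+02 -7.54652475e-03 -1.02246150e+02] [-0.452193    1.34957376 -0.86968255] [-8.98191455e+00  2.15858759e+01 -2.95877177e+01  2.86806964e-03
 -3.89273417e+01 -3.26647497e+00]
```

View pics/c4.png

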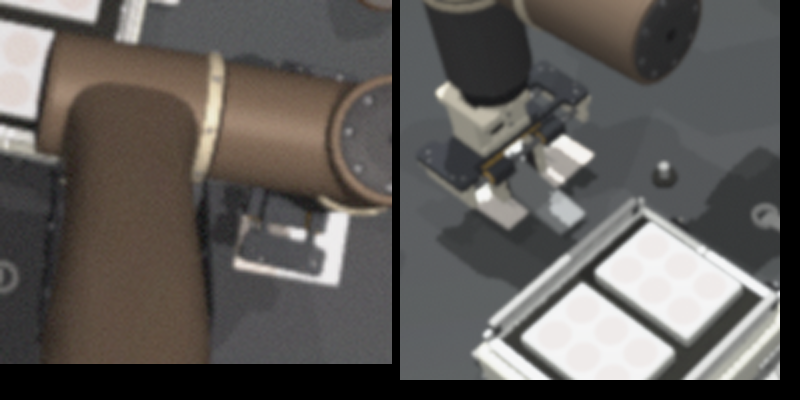

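```bash
python3 - <<'E'
from h import *
import pickle
o,s=pickle.load(open('s4.pkl','rb'))
cv2.imwrite('pics/c5.png',cv2.resize(s['image'][170:230,200:290,::-1],None,fx=8,fy=8,interpolation=cv2.INTER_CUBIC))
u=np.array([.2045,.9789]);p=np.array(o['tool_pos'])[:2]
print(p+.0903*u, proj(s,[*(p+.0903*u),.0149]))
for q in [(241.5,206.5),(226,216)]: print(ray(s,q,.0145))
E
```

```text
[ 0.49357745 -0.18089496] (np.float64(236.69398920408565), np.float64(211.78628978013077))
[ 0.47482057 -0.17983056  0.0145    ]
[ 0.51536391 -0.1962095   0.0145    ]
```

View pics/c5.png

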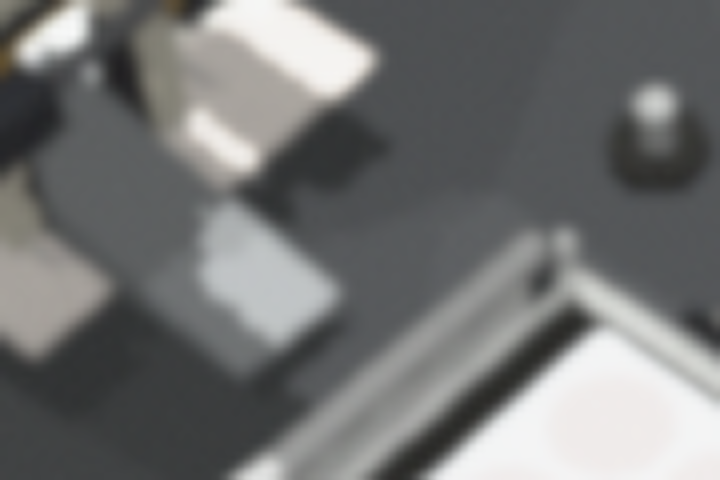

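Request:
jog_arm(commands=[[0,0,-6,0],[0,0,-4,0],[0,0,-2.5,0],[0,0,0,0],[1.6,7.8,0,0],[2,9.8,0,0],[2,9.8,0,0],[2,9.8,0,0],[1.6,7.8,0,0],[0,0,0,0]])

```text
clock: 9.62
tool_pos: [0.4854, -0.2226, 0.0073]
orientation: [-180.0, 0.0, -102.1]
force: [0.8, 0.0, -2.9]
opening: 0.0398
```

Request:
jog_arm(commands=[[0.2,1,0,0],[0.2,1,0,0],[0.2,1,0,0],[0.2,1,0,0],[0.2,1,0,0],[0.2,1,0,0],[0.2,1,0,0],[0.2,1,0,0],[0.2,1,0,0],[0.2,1,0,0]])

```text
clock: 10.45
tool_pos: [0.4868, -0.2143, 0.0071]
orientation: [-180.0, 0.0, -102.2]
force: [0.6, 0.2, -1.3]
opening: 0.0396
```

```bash
python3 -c "
from h import *
o=get_obs();print(o['tool_pos'],o['force'],o['moment'])"
```

```text
[ 0.48682885 -0.21428155  0.00706374] [ 0.58102618  0.22794145 -1.34734884] [ 0.00580035  0.1205116  -0.00241236]
```

Request:
jog_arm(commands=[[0.2,1,0,0],[0.2,1,0,0],[0.2,1,0,0],[0.2,1,0,0],[0,0,0,0],[0,0,0,0],[0,0,0,0],[0,0,0,0],[0,0,0,0],[0,0,0,0]])

```text
clock: 11.28
tool_pos: [0.4876, -0.2104, 0.0071]
orientation: [-180.0, 0.0, -102.2]
force: [0.1, -0.6, -0.1]
opening: 0.0397
```

Request:
jog_arm(commands=[[0.2,1,0,0],[0.2,1,0,0],[0.2,1,0,0],[0,0,0,0],[0,0,0,0],[0,0,0,0],[0,0,0,0],[0,0,0,0],[0,0,0,0],[0,0,0,0]])

```text
clock: 12.12
tool_pos: [0.4882, -0.2074, 0.0071]
orientation: [-180.0, 0.0, -102.2]
force: [-0.1, -0.1, -1.9]
opening: 0.0394
```

Request:
jog_arm(commands=[[0.2,1,0,0],[0.2,1,0,0],[0.2,1,0,0],[0,0,0,0],[0,0,0,0],[0,0,0,0],[0,0,0,0],[0,0,0,0],[0,0,0,0],[0,0,0,0]])

```text
clock: 12.95
tool_pos: [0.4888, -0.2044, 0.007]
orientation: [180.0, -0.0, -102.3]
force: [0.7, -0.0, -1.4]
opening: 0.0398
```

Request:
jog_arm(commands=[[0.2,1,0,0],[0.2,1,0,0],[0.2,1,0,0],[0,0,0,0],[0,0,0,0],[0,0,0,0],[0,0,0,0],[0,0,0,0],[0,0,0,0],[0,0,0,0]])

```text
clock: 13.78
tool_pos: [0.4894, -0.2014, 0.0071]
orientation: [180.0, -0.0, -102.3]
force: [-0.4, 0.2, -1.9]
opening: 0.04
```

Request:
jog_arm(commands=[[0.2,1,0,0],[0.2,1,0,0],[0.2,1,0,0],[0,0,0,0],[0,0,0,0],[0,0,0,0],[0,0,0,0],[0,0,0,0],[0,0,0,0],[0,0,0,0]])

```text
clock: 14.62
tool_pos: [0.4899, -0.1984, 0.007]
orientation: [180.0, -0.0, -102.2]
force: [-0.9, 1.2, -1.1]
opening: 0.0398
```

Request:
jog_arm(commands=[[0.2,1,0,0],[0.2,1,0,0],[0.2,1,0,0],[0,0,0,0],[0,0,0,0],[0,0,0,0],[0,0,0,0],[0,0,0,0],[0,0,0,0],[0,0,0,0]])

```text
clock: 15.45
tool_pos: [0.4906, -0.1954, 0.0071]
orientation: [180.0, 0.0, -102.3]
force: [0.8, -0.4, -1.5]
opening: 0.0398
```

Request:
jog_arm(commands=[[0.2,1,0,0],[0.2,1,0,0],[0.2,1,0,0],[0,0,0,0],[0,0,0,0],[0,0,0,0],[0,0,0,0],[0,0,0,0],[0,0,0,0],[0,0,0,0]])

```text
clock: 16.28
tool_pos: [0.4912, -0.1924, 0.007]
orientation: [180.0, -0.0, -102.2]
force: [-0.5, -0.2, -2.0]
opening: 0.04
```

Request:
jog_arm(commands=[[0.2,1,0,0],[0.2,1,0,0],[0.2,1,0,0],[0,0,0,0],[0,0,0,0],[0,0,0,0],[0,0,0,0],[0,0,0,0],[0,0,0,0],[0,0,0,0]])

```text
clock: 17.12
tool_pos: [0.4918, -0.1894, 0.007]
orientation: [180.0, -0.0, -102.2]
force: [-0.2, -0.7, -1.2]
opening: 0.0394
```

Request:
jog_arm(commands=[[0.2,1,0,0],[0.2,1,0,0],[0.2,1,0,0],[0,0,0,0],[0,0,0,0],[0,0,0,0],[0,0,0,0],[0,0,0,0],[0,0,0,0],[0,0,0,0]])

```text
clock: 17.95
tool_pos: [0.4924, -0.1864, 0.0071]
orientation: [-180.0, 0.0, -102.3]
force: [0.3, -0.5, 0.7]
opening: 0.0396
```

Request:
jog_arm(commands=[[0.2,1,0,0],[0.2,1,0,0],[0,0,0,0],[0,0,0,0],[0,0,0,0],[0,0,0,0],[0,0,0,0],[0,0,0,0],[0,0,0,0],[0,0,0,0]])

```text
clock: 18.78
tool_pos: [0.4928, -0.1843, 0.007]
orientation: [180.0, 0.0, -102.2]
force: [0.1, 0.6, -2.3]
opening: 0.0395
```

Request:
jog_arm(commands=[[0.2,1,0,0],[0.2,1,0,0],[0,0,0,0],[0,0,0,0],[0,0,0,0],[0,0,0,0],[0,0,0,0],[0,0,0,0],[0,0,0,0],[0,0,0,0]])

```text
clock: 19.62
tool_pos: [0.493, -0.1823, 0.007]
orientation: [180.0, -0.0, -102.2]
force: [-1.1, -1.3, -4.8]
opening: 0.0395
```

Request:
jog_arm(commands=[[0.2,1,0,0],[0,0,0,0],[0,0,0,0],[0,0,0,0],[0,0,0,0],[0,0,0,0],[0,0,0,0],[0,0,0,0],[0,0,0,0],[0,0,0,0]])

```text
clock: 20.45
tool_pos: [0.4932, -0.1814, 0.007]
orientation: [180.0, -0.0, -102.2]
force: [-2.2, -4.3, -5.3]
opening: 0.0397
```

```bash
python3 -c "
from h import *
o=get_obs();print(o['tool_pos'],o['force'],o['moment'])"
```

```text
[ 0.49321917 -0.18142442  0.00703114] [-2.20727662 -4.3444724  -5.30070299] [-1.68929515  0.58132894  0.04861735]
```

Request:
jog_arm(commands=[[0,0,0,0],[0,0,0,0],[0,0,0,0],[0,0,0,0],[0,0,0,0],[0,0,0,0],[0,0,0,0],[0,0,0,0],[0,0,0,0],[0,0,0,0]], fingers=80)

```text
clock: 21.28
tool_pos: [0.4934, -0.1814, 0.0071]
orientation: [-180.0, 0.0, -102.2]
force: [0.2, 0.4, -0.3]
opening: 0.0797
```

Request:
jog_arm(commands=[[-0.6,-3,0,0],[-1.2,-6,0,0],[-2,-10,0,0],[-2,-10,0,0],[-2,-10,0,0],[-2,-10,0,0],[-2,-10,0,0],[-0.4,-2,0,0],[0,0,0,0],[0,0,0,0]])

```text
clock: 22.12
tool_pos: [0.481, -0.2426, 0.007]
orientation: [180.0, 0.0, -102.3]
force: [0.2, 0.2, 1.2]
opening: 0.0803
```

Request:
jog_arm(commands=[[0,0,0,0],[0,0,0,0],[0,0,0,0],[0,0,0,0],[0,0,0,0],[0,0,0,0],[0,0,0,0],[0,0,0,0],[0,0,0,0],[0,0,0,0]], fingers=0)

```text
clock: 22.95
tool_pos: [0.4812, -0.2423, 0.007]
orientation: [-180.0, 0.0, -102.2]
force: [-0.7, -0.1, -0.6]
opening: 0.0193
```

```bash
python3 w.py w6;python3 w.py s6 scene;python3 -c "
from h import *
import pickle
o,s=pickle.load(open('s6.pkl','rb'));p=np.array([.4932,-.1814]);u=np.array([.2045,.9789])
print(proj(s,[*(p-.03*u),.027]),proj(s,[*(o['tool_pos'])]))
cv2.imwrite('pics/c6.png',cv2.resize(s['image'][140:230,170:290,::-1],None,fx=6,fy=6,interpolation=cv2.INTER_CUBIC))"
```

```text
22.95 [ 0.48121363 -0.24233496  0.00703934] [-1.79999467e+02  1.37167841e-03 -1.02246238e+02] [-0.68124897 -0.13569973 -0.58525825] [-5.87663934e+00  2.20543448e+01 -3.11613455e+01 -2.17774900e-03
 -3.67836274e+01 -6.36785458e+00]
23.0 [ 0.48119493 -0.24237558  0.00705353] [ 1.79998942e+02 -1.03144118e-03 -1.02249448e+02] [-1.00276522  0.08388411 -0.10895377] [-5.87979519e+00  2.20536332e+01 -3.11612336e+01  1.51575302e-03
 -3.67862992e+01 -6.37086688e+00]
(np.float64(226.84067267537654), np.float64(201.93785434716324)) (np.float64(218.38394518234725), np.float64(200.7135216903253))
```

View pics/w6.png

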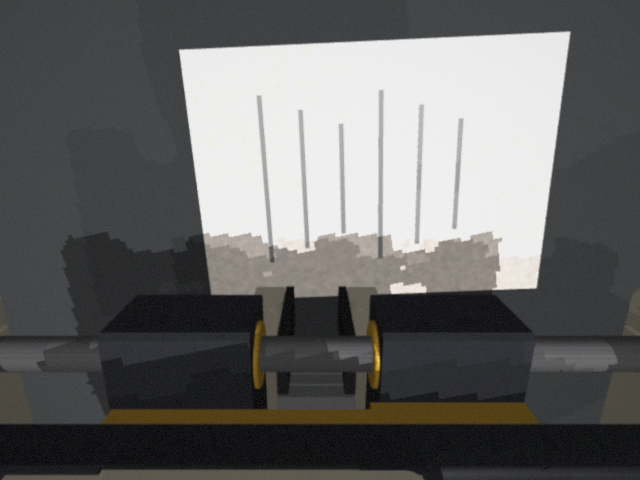

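View pics/c6.png

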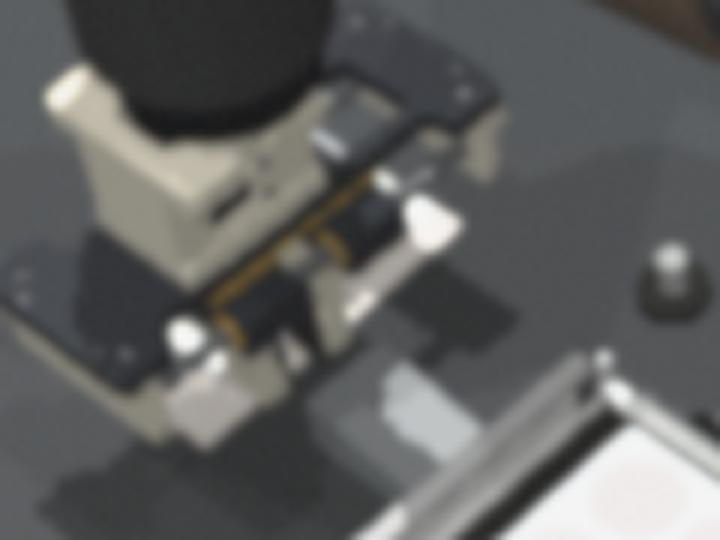

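Request:
jog_arm(commands=[[0,0,0,0],[0,0,0,0],[0,0,0,0],[0,0,0,0],[0.4,2,0,0],[0.6,3,0,0],[0.6,3,0,0],[0.4,2,0,0],[0.4,2,0,0],[0,0,0,0]])

```text
clock: 23.88
tool_pos: [0.4837, -0.2299, 0.0071]
orientation: [-180.0, 0.0, -102.2]
force: [0.1, 0.0, -0.5]
opening: 0.0004
```

Request:
jog_arm(commands=[[0.2,1,0,0],[0.2,1,0,0],[0.2,1,0,0],[0.2,1,0,0],[0,0,0,0],[0,0,0,0],[0,0,0,0],[0,0,0,0],[0,0,0,0],[0,0,0,0]])

```text
clock: 24.72
tool_pos: [0.4844, -0.2264, 0.007]
orientation: [180.0, -0.0, -102.2]
force: [-0.3, 0.0, 0.5]
opening: 0.0004
```

Request:
jog_arm(commands=[[0.2,1,0,0],[0.2,1,0,0],[0.2,1,0,0],[0,0,0,0],[0,0,0,0],[0,0,0,0],[0,0,0,0],[0,0,0,0],[0,0,0,0],[0,0,0,0]])

```text
clock: 25.55
tool_pos: [0.485, -0.2234, 0.0071]
orientation: [-180.0, 0.0, -102.2]
force: [0.3, 0.1, 0.3]
opening: 0.0005
```

Request:
jog_arm(commands=[[0.1,0.5,0,0],[0.1,0.5,0,0],[0.1,0.5,0,0],[0,0,0,0],[0,0,0,0],[0,0,0,0],[0,0,0,0],[0,0,0,0],[0,0,0,0],[0,0,0,0]])

```text
clock: 26.38
tool_pos: [0.4853, -0.2219, 0.0071]
orientation: [180.0, -0.0, -102.2]
force: [-0.5, -3.1, -0.0]
opening: 0.0002
```

Contact with the heel; now half-millimetre steps.

Request:
jog_arm(commands=[[0.1,0.5,0,0],[0.1,0.5,0,0],[0,0,0,0],[0,0,0,0],[0,0,0,0],[0,0,0,0],[0,0,0,0],[0,0,0,0],[0,0,0,0],[0,0,0,0]])

```text
clock: 27.22
tool_pos: [0.4854, -0.221, 0.007]
orientation: [180.0, -0.0, -102.2]
force: [-0.2, -5.1, 0.6]
opening: 0.0003
```

Request:
jog_arm(commands=[[0.1,0.5,0,0],[0.1,0.5,0,0],[0,0,0,0],[0,0,0,0],[0,0,0,0],[0,0,0,0],[0,0,0,0],[0,0,0,0],[0,0,0,0],[0,0,0,0]])

```text
clock: 28.05
tool_pos: [0.4854, -0.2203, 0.0071]
orientation: [180.0, -0.0, -102.3]
force: [-1.1, -7.3, -0.5]
opening: 0.0003
```

Request:
jog_arm(commands=[[0.1,0.5,0,0],[0.1,0.5,0,0],[0,0,0,0],[0,0,0,0],[0,0,0,0],[0,0,0,0],[0,0,0,0],[0,0,0,0],[0,0,0,0],[0,0,0,0]])

```text
clock: 28.88
tool_pos: [0.4855, -0.2196, 0.0071]
orientation: [180.0, -0.0, -102.3]
force: [-0.6, -9.9, -1.6]
opening: 0.0006
```

Request:
jog_arm(commands=[[0.1,0.5,0,0],[0.1,0.5,0,0],[0,0,0,0],[0,0,0,0],[0,0,0,0],[0,0,0,0],[0,0,0,0],[0,0,0,0],[0,0,0,0],[0,0,0,0]])

```text
clock: 29.72
tool_pos: [0.4855, -0.2189, 0.0071]
orientation: [180.0, -0.1, -102.3]
force: [-1.2, -11.9, -0.9]
opening: 0.0007
```

Request:
jog_arm(commands=[[0.1,0.5,0,0],[0.1,0.5,0,0],[0,0,0,0],[0,0,0,0],[0,0,0,0],[0,0,0,0],[0,0,0,0],[0,0,0,0],[0,0,0,0],[0,0,0,0]])

```text
clock: 30.55
tool_pos: [0.4855, -0.2182, 0.0071]
orientation: [179.9, -0.1, -102.3]
force: [-1.8, -15.4, -1.6]
opening: 0.0005
```

Request:
jog_arm(commands=[[-0.2,-1,0,0],[-0.2,-1,0,0],[-0.4,-2,0,0],[-0.8,-4,0,0],[-1,-5,0,0],[-1.6,-8,0,0],[-2,-10,0,0],[-2,-10,0,0],[-2,-10,0,0],[0,0,0,0]])

```text
clock: 31.38
tool_pos: [0.4756, -0.2698, 0.007]
orientation: [180.0, -0.0, -102.3]
force: [0.6, -0.0, 0.4]
opening: 0.0007
```

Request:
jog_arm(commands=[[-2,-10,10,0],[-3,-15,20,0],[-3,-15,25,0],[-4,-20,25,0],[-4,-20,25,0],[-4,-20,25,0],[0,-20,20,0],[0,-20,10,0],[0,-10,0,0],[0,0,0,0]])

```text
clock: 32.22
tool_pos: [0.4558, -0.4197, 0.167]
orientation: [-180.0, -0.0, -102.4]
force: [-0.5, 0.2, -0.4]
opening: 0.0003
```

```bash
python3 w.py s7 scene; python3 w.py t7 top; python3 w.py w7; python3 - <<'E'
from h import *
import pickle
_,t=pickle.load(open('t7.pkl','rb'));_,s=pickle.load(open('s7.pkl','rb'))
a=cv2.resize(t['image'][200:300,340:440,::-1],None,fx=4,fy=4,interpolation=cv2.INTER_CUBIC)
b=cv2.resize(s['image'][150:250,190:290,::-1],None,fx=4,fy=4,interpolation=cv2.INTER_CUBIC)
cv2.imwrite('pics/c7.png',np.hstack([a,b]))
E
```

```text
32.2167 [ 0.45579722 -0.419722    0.16698148] [-1.79955316e+02 -8.80710852e-03 -1.02380078e+02] [-0.52995335  0.16803222 -0.43235525] [-2.46089890e+01  1.78435658e+01 -1.13938288e+01 -9.83227555e-04
 -6.07170698e+01  1.22293955e+01]
32.2667 [ 0.45531368 -0.41834238  0.16602486] [ 1.79942959e+02  4.25545547e-02 -1.02370592e+02] [-0.62938842  0.84957264 -0.76867071] [-2.45248670e+01  1.78409999e+01 -1.15195357e+01 -3.39304463e-02
 -6.07041909e+01  1.21709161e+01]
32.3167 [ 0.45516876 -0.41750802  0.16566832] [ 1.79892199e+02  5.96752698e-02 -1.02328850e+02] [ 0.52235435  0.12641763 -0.67385163] [-2.44606068e+01  1.78291169e+01 -1.15846103e+01 -4.09204076e-02
 -6.07042140e+01  1.21518732e+01]
```

View pics/c7.png

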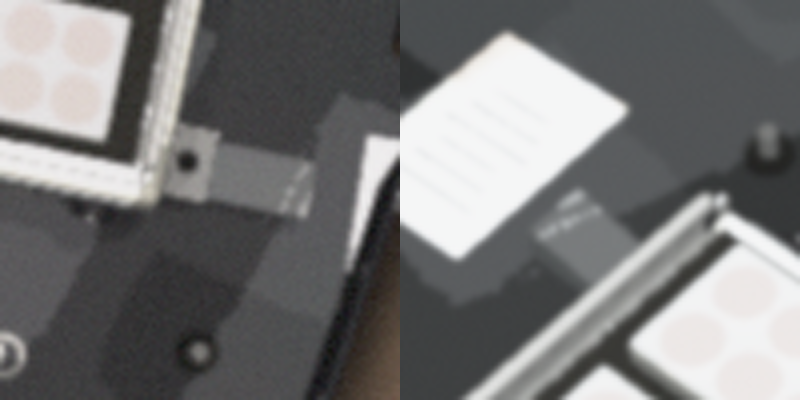

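View pics/w7.png

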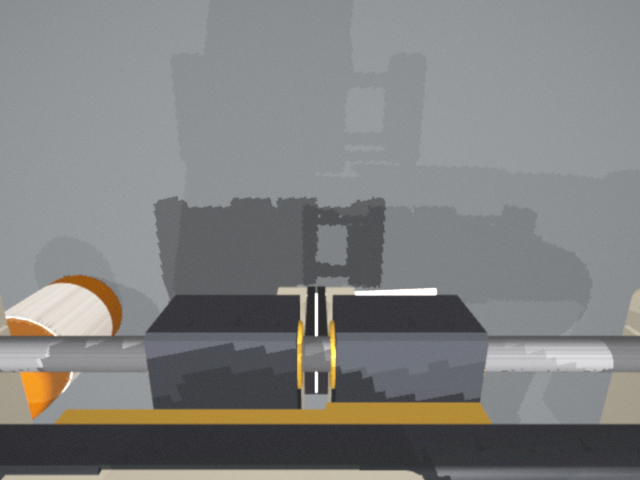

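```bash
python3 - <<'E'
from h import *
import pickle
_,t=pickle.load(open('t7.pkl','rb'));_,s=pickle.load(open('s7.pkl','rb'))
T=lambda x,y:(340+(x+.5)/4-.5,200+(y+.5)/4-.5)
im=t['image'][:,:,::-1]
a=cv2.resize(im[225:265,380:425],None,fx=16,fy=14,interpolation=cv2.INTER_CUBIC);a=np.clip(a*2.,0,255).astype(np.uint8)
cv2.imwrite('pics/c8.png',a)
h1=ray(t,T(313,163),.027);h2=ray(t,T(304,218),.027)
e1=ray(t,T(218,143),.014);e2=ray(t,T(211,200),.014);H=ray(t,T(187,160),.018)
print(h1,h2,e1,e2,H)
h=(h1+h2)/2;e=(e1+e2)/2
print(np.degrees(np.arctan2(*(e-h)[[1,0]])), h)
u=np.array([.2045,.9789]);v=np.array([.9789,-.2045])
tip=h[:2]+.12*u;print('tip',tip,'lat',(tip-H[:2])@v,'along',(tip-H[:2])@u)
S=lambda x,y:(190+(x-400+.5)/4-.5,150+(y+.5)/4-.5)
print('scene heel top',ray(s,S(578,190),.027),ray(s,S(534,235),.027))
E
```

```text
[ 0.50462328 -0.20893478  0.027     ] [ 0.46616942 -0.20236848  0.027     ] [ 0.51938908 -0.14420486  0.014     ] [ 0.47918696 -0.13910822  0.014     ] [ 0.50697519 -0.12190171  0.018     ]
77.75258428202065 [ 0.48539635 -0.20565163  0.027     ]
tip [ 0.50993635 -0.08818363] lat -0.003996672602715424 along 0.03361218263949605
scene heel top [ 0.46690196 -0.20378852  0.027     ] [ 0.50708975 -0.20760915  0.027     ]
```

View pics/c8.png

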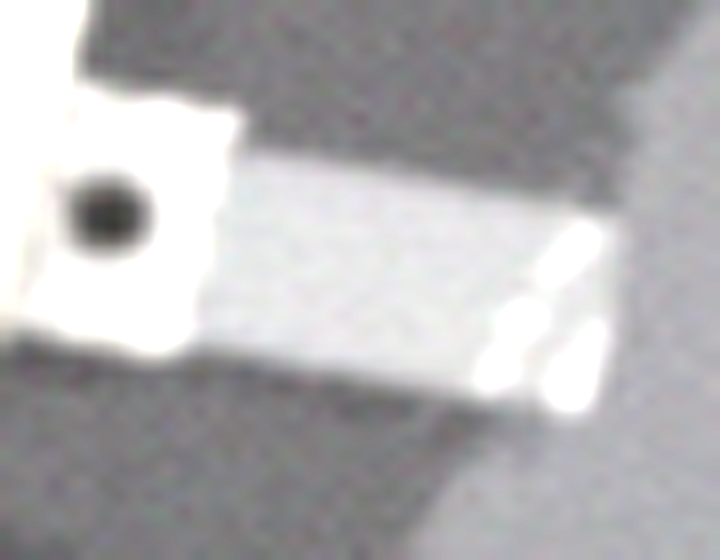

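```bash
python3 -c "
from plant import *
print(get_obs()['clock'],close_job())"
```

```text
the job is handed in; nothing more can be done
32.3667 None
```

I pushed the largest of the three wedges, thin end first, under the bare right front ear of the shaker. It is jammed there and let go. The job was handed in at 32.4 s with the arm well clear.

- **Push:** the wedge first touched the ear with its thin end about 46 mm past the ear's outer edge. I let go, went round to the heel with closed fingers and pushed in half-millimetre steps. The push rose steadily to about 15.5 N, inside the 12–18 N band, and I backed off there without jacking.
- **Last camera check:** the wedge stayed put after I let go. It lies within about 0.5° of square to the shaker's side. Its thin end is about 4 mm off the ear's middle line and about 34 mm beyond the print.
- **Disagreement:** before the push, the arm pose and scene view put that sideways offset at about 0 mm, while the last top view gives about 4 mm. Both are well inside the 18 mm allowed.
- **Not checked:** the force left between wedge and shaker after letting go cannot be measured, so I judge it from the push reached. The arm's path kept clear of the other things on the bench and I saw no sign that any had moved, but I did not re-measure where they lie.

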